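Refit the lamp cover of a spectrophotometer

ROBOT

A 6-joint arm with a two-finger parallel gripper is mounted at the origin on the work surface. World frame = base frame: x ahead of the robot, y to its left, z up, the work surface at z = 0. Lengths are in m, angles in degrees, forces in N, time in s.
With the tool pointing down it reaches from about 0.3 to 0.75 m from the base axis. Payload 8.5 kg.
Tool frame: the origin (TCP) lies at the very end of the fingers, on their centre line; the grasp point (between the pads) lies 19 mm behind it; z points along the fingers, y is the line along which they close (so a half turn about z gives the same grasp; the last joint's range is limited). The gripper opens to 85 mm and grips with 20 to 120 N. Pads are 22 mm wide; open, the fingers measure 114 mm over their backs; the gripper's body (76 mm by 85 mm) begins 54 mm behind the grasp point. The pads swing forward as they close: fully open they stand 13 mm farther back than shut.
Start: joints at [58.138, 21.807, 74.336, -0, 83.858, -12.336], TCP at [0.184, 0.518, 0.205] pointing down, gripper open.
Joint ranges: [-178.18, 178.18], [-50.72, 133.34], [12.68, 142.11], [-81.47, 261.47], [9.98, 163.14], [-165.26, 165.26]. Speed limits (degrees/s): [136.94, 136.94, 180, 180, 180, 180].

INTERFACE

Orientations are given as a 3x3 rotation matrix whose columns are the frame's x, y, z axes.
In Python, from rig import observe, cams, ticket gives the robot as it stands.
- The arm moves only by the tool move_arm, never from a script. Its arguments are lists of equal length, an entry for each row: "jaw": the finger opening in cm, from 0 to 8.54; "dp": the shift along the tool's x, y, z in cm, a list of three; "turn": the turn, a rotation vector about the tool's x, y, z in rad, a list of three. In form: {"jaw": [jaw, ...], "dp": [[tx, ty, tz], ...], "turn": [[wx, wy, wz], ...]}. A call has 1 to 12 rows; each row shifts and turns the commanded pose from where the row before left it, along the tool's axes as they then stand; what a row does not reach is not made up. A row lasts 1/12 s, in which the tool goes at most 41.7 mm and 7.16 degrees, less where a joint would pass 70% of its speed; a pose out of reach is approached as far as the arm can. A call is refused whole if a number of a shift passes 4.17 or a number of a turn 0.125, either way. A call with a gripper value outside its range is refused whole. The fingers move at their own pace and stop on an object; "force" is the grip in N (left out, the last holds). Time passes only in rows, so rows that do not move let the fingers close. It gives the time, the measured TCP pose, the force, the opening and the grip force at its end, in the units of the state.
- observe(): the state, without advancing time (a new reading comes with each control period).
- cams.get_image(name): name is "side" or "top" or "wrist"; returns (picture, depth): 384x512x3 uint8, red, green, blue; 384x512 float32, m along the optical axis (not along the pixel's ray), 0 where there is no reading.
- cams.calibration(name): a dict with "vertical_fov" (degrees; the focal length in pixels is half the picture's height over the tangent of half this angle, whatever the lens; pixels are square), "cx", "cy" (the principal point, pixels), "k1" (the pictures are not rectified: a ray, as slopes to the right and down, at radius r is drawn at 1 + k1 r^2 times it, then the intrinsics apply), "view" (4x4, takes a point from world to camera coordinates); the wrist camera has in their place "tool_from_camera" (4x4, takes a point from camera to tool coordinates, whose origin is the TCP and whose axes are the flange's). Camera axes: x right, y up, looking along -z (the intrinsics and any distortion apply to the point x, -y, -z); pixel columns grow to the right and rows downward; lengths in m; the calibration is good to about 2 mm. A picture is of the moment at which its call begins: read the wrist's pose just before it. calibration takes no time and is no camera call.
- ticket.close_job(): hands the job in; it is judged then, once.
Trained networks look in the newest picture that a camera, given by its name, has taken for a name from the list of things; names that differ only in an ending like _2 or _b are one class to them, and where a whole thing is asked for, a point or a joint stands for the part that bears it (a point fixed in the world has none). Each returns a list of dicts, best first, with "p" (0 to 1); they miss things now and then, are a little off and sometimes report something else, mostly with a low value. They report only what shows in the picture. A call takes as long as a camera call. They do not tell look-alikes from the thing itself.
- cams.spot_in(camera, query): "box" ([centre column, centre row, width, height] as shares, 0 to 1, of the picture: columns of its width, rows of its height, round what is visible of it).
- cams.outline_of(camera, query): "mask" (384x512 bool, what is visible of it) and "box" ([centre column, centre row, width, height] as shares, 0 to 1, of the picture: columns of its width, rows of its height, round what is visible of it).
- cams.mark_of(camera, query): "location" ([column, row] as shares, 0 to 1, of the picture: columns of its width, rows of its height: a listed point, or the origin of a listed thing).
The state is a dict: "time_s": time; "q": joint angles; "qvel": joint speeds; "joint_efforts": joint torques, N m; "position": TCP position; "tool_rot": TCP orientation; "ft_force": force on the tool from outside, world axes, zero at the start; "wrist_torque": the same for the moment, N m; "grip_width": finger opening in m; "gripper_force": force on a finger pad.
Only numpy, scipy, OpenCV 4.12 (cv2) and the standard library are available. Lean on these libraries where they do the work, as an engineer would, in place of code of your own. Each camera call takes 0.05 s, during which the arm holds its last target. There are 200 camera calls.

TASK

The lamp of the bench spectrophotometer has just been changed: take the lamp cover from the bench, set it squarely over the collar of the lamp bay on top of the instrument and press it straight down, keeping it level, until the clip arms at both ends have snapped under the rim and the cover is fully home, then let go of it. Press only as hard as the clips need and stop as soon as it is home, because the optics under the collar lose their alignment when leaned on, and do not knock the instrument or disturb the beaker, the bottle and the old lamp on the bench.

Things in the scene. Friction and masses are not known exactly. Their poses are not given: they have to be found in the camera images.
- cover: lamp cover: dark grey plastic hood lying right way up on the bench, 96 x 64 mm in plan (long side along its x; 104 mm over the clip arms), 62 mm high, about 0.16 kg. Origin: centre of its underside (the foot of the skirt), z up. Closed block from 18 to 38 mm above the origin, open skirt below, grip fin above. It is alike both ways round and fits either way.
- seat (a point): centre of the flat underside of the cover's block, 18 mm above the cover's origin, same axes: the face that lands on the collar's rim. Below it hangs the skirt, 92 x 58 mm inside (1 mm of play all round on the rim's largest outline), its foot flared another 0.5 mm or so.
- fin_top (a point): centre of the top of the cover's grip fin, 62 mm above the cover's origin, same axes. The fin is 56 mm long (along x), 12 mm thick (along y) and stands 24 mm above the block's flat top.
- clip_near (a joint): turn (rad) of the light grey clip arm at the cover's -x end: about 0 (-0.02 to 0.01) relaxed, grows as the rim forces it outward, 0.1 as its hook rides over the rim, back to 0 once snapped under. Sprung arm on a pivot 34 mm above the cover's origin; inner hook with a sloping lead-in.
- clip_far (a joint): same for the clip arm at the cover's +x end. The hooks meet the rim about 8 mm above home; the push on the whole cover then rises steadily to 14 to 21 N at 1 to 2 mm above home, where the hooks snap under and the cover lands on the rim and stops hard. Pulled up again it has 0.5 to 1 mm of play.
- bay (a point): mid-position of the lamp bay, level with the top of the collar's rim; z up, x along the collar's long side. The collar is part of the lamp house, locked on cross slides wherever the beam was last aligned: its true centre lies up to 4 mm from this point along x and up to 4 mm along y (same height and axes). Home: the cover's seat on the rim's top, long side along x, either way.
- deck (a point): point of the instrument's flat deck 22 mm below the bay's mid-position, same axes. The collar is a bare aluminium upstand, open on top, lamp inside; its outward rim, 6 mm thick, is 56 mm wide (y), its ends slope out from 85 mm (x) at the top to 90 mm at the lower edge. The deck is free for 35 mm beside the collar. The lamp mount bears at most 30 N from the cover.
- photometer: the spectrophotometer: dark charcoal low case fixed on the bench, 280 mm deep (its x), 420 mm wide (its y), deck 130 mm high, sloping front with a display at its -x side, flat sample compartment lid 10 mm proud of the deck in the middle, lamp bay near its -y end. Origin: centre of its underside.
- beaker: bystander: small empty glass beaker, 48 mm across and 62 mm high, origin at the centre of its foot
- reagent: bystander: white plastic reagent bottle with a black cap, 56 mm across and 95 mm high, origin at the centre of its foot
- old_lamp: bystander: the burnt-out halogen lamp lying on the bench, white ceramic base 22 x 18 x 12 mm with a small glass bulb, origin under its middle
Things that resemble listed ones, but are neither listed nor needed, are in the scene too. Leave any pink look-alike of the cover alone.

How it is judged (in metres and radians):
On the way, in this order (a step that is already met when the one before it is completed fails the run):
1. the cover is round the collar, squarely, its skirt over the rim (horizontal distance between cover and bay below 0.0075 m and angle between the x axis of cover and the x axis of bay, either way round below 0.12 rad and z of cover in the frame of bay below -0.005 m).
2. both clip arms have snapped under the rim with the cover fully home (z of cover in the frame of bay between -0.0205 and -0.0165 m and horizontal distance between cover and bay below 0.0075 m and angle between the x axis of cover and the x axis of bay, either way round below 0.06 rad and angle between cover's own z axis and vertical below 0.04 rad and value of joint each of clip_near, clip_far below 0.03 rad), for 0.2 s.
At the end, for the whole second after the job is handed in: the cover rests fully home on the collar: its seat face within 1.5 mm of the height of the rim's top, its centre within 7.5 mm of the bay's mid-position, square within 0.06 rad and level within 0.04 rad, both clip arms back within 0.03 rad of closed (snapped under the rim), let go and at rest (all of step 2 and linear speed of cover below 0.02 m/s); the robot touches nothing.
It fails at once if the cover is pressed on the instrument with more than 30 N (contact force between cover and photometer above 30 N).
It fails at once if the cover leans by more than 0.2 rad while it is on the collar (horizontal distance between cover and bay below 0.02 m and z of cover in the frame of bay below 0 m and angle between cover's own z axis and vertical above 0.2 rad).
It fails at once if the robot knocks the instrument with more than 20 N (contact force between any of the fingers, the arm and photometer above 20 N).
It fails at once if the beaker, the bottle or the old lamp is shifted by more than 30 mm or tipped ((distance of beaker from where it was at the start of the episode above 0.03 m or angle between beaker's own z axis and vertical above 0.5 rad) or (distance of reagent from where it was at the start of the episode above 0.03 m or angle between reagent's own z axis and vertical above 0.5 rad) or (distance of old_lamp from where it was at the start of the episode above 0.03 m or angle between old_lamp's own z axis and vertical above 0.5 rad)).
It also fails if it takes over 72 s, if anything falls off the work surface, if the arm or the gripper's body presses on something with over 40 N, if the wrist force passes 120 N, or if a joint passes its speed limit or range.

## Working session

There is one attempt and no reset: what is moved stays moved. The work goes in short steps, Python scripts to look and compute and a tool call to move; the robot and the scene stay as the last step left them, time stands still between calls to the robot, and variables do not carry over. Pictures are saved under pics/ and viewed, at most 10 in all, crops included, and the job is handed in when it is done.

Besides the shell and the picture viewer there is one more tool, called as name(argument=value, ...), one argument or row to a line, values as JSON. move_arm: Moves the arm, as the interface text tells. Its arguments: {"type":"object","properties":{"jaw":{"type":"array","items":{"type":"number"}},"dp":{"type":"array","items":{"type":"array","items":{"type":"number"}}},"turn":{"type":"array","items":{"type":"array","items":{"type":"number"}}},"force":{"type":"number"}},"required":["jaw","dp","turn"]}

```bash
ls; mkdir -p pics; cat > h.py <<'E'
import numpy as np, cv2
from rig import observe, cams, ticket
def K(c):
    f=192/np.tan(np.radians(c["vertical_fov"])/2); return f
def cam2world(name,s=None):
    c=cams.calibration(name)
    if name!="wrist": return np.linalg.inv(np.array(c["view"]))
    s=s or observe(); T=np.eye(4); T[:3,:3]=np.array(s["tool_rot"]); T[:3,3]=s["position"]
    return T@np.array(c["tool_from_camera"])
def rays(name,uv):
    c=cams.calibration(name); f=K(c); uv=np.asarray(uv,float).reshape(-1,2)
    d=(uv-[c["cx"],c["cy"]])/f; r=d.copy()
    for _ in range(20): r=d/(1+c["k1"]*(r**2).sum(1,keepdims=True))
    return np.c_[r[:,0],-r[:,1],-np.ones(len(r))]
def pts(name,uv,z,T=None):
    T=cam2world(name) if T is None else T
    p=rays(name,uv)*np.asarray(z,float).reshape(-1,1); return p@T[:3,:3].T+T[:3,3]
def onplane(name,uv,h,T=None):
    T=cam2world(name) if T is None else T
    d=rays(name,uv)@T[:3,:3].T; t=(h-T[2,3])/d[:,2]; return T[:3,3]+d*t[:,None]
def proj(name,P,T=None):
    T=cam2world(name) if T is None else T
    c=cams.calibration(name); p=(np.asarray(P).reshape(-1,3)-T[:3,3])@T[:3,:3]
    s=np.c_[p[:,0],-p[:,1]]/-p[:,2:3]; s=s*(1+c["k1"]*(s**2).sum(1,keepdims=True))
    return s*K(c)+[c["cx"],c["cy"]]
def cloud(name,depth,T=None):
    v,u=np.mgrid[0:384,0:512]; return pts(name,np.c_[u.ravel(),v.ravel()],depth.ravel(),T).reshape(384,512,3)
E
python3 - <<'E'
from h import *
ims=[]
for n in ["top","side","wrist"]:
    im,d=cams.get_image(n); np.save(f"{n}0.npy",d); cv2.imwrite(f"{n}0.png",im[:,:,::-1]); ims.append(im[:,:,::-1])
    for q in ["cover","seat","fin_top","bay","deck","photometer","beaker","reagent","old_lamp"]:
        if n=="wrist" and q not in("cover","bay"): continue
        T=cam2world(n)
        if q in("seat","fin_top","bay","deck"):
            r=[(round(x["p"],2),np.round(np.array(x["location"])*[512,384]).tolist()) for x in cams.mark_of(n,q)]
        else: r=[(round(x["p"],2),np.round(np.array(x["box"])*[512,384,512,384]).tolist()) for x in cams.spot_in(n,q)]
        print(n,q,r[:3])
cv2.imwrite("pics/a.png",np.vstack([cv2.resize(ims[0],(800,600))]))
cv2.imwrite("pics/b.png",cv2.resize(np.hstack(ims[1:]),(800,300)))
print(observe())
E
```

```text
pics
top cover [(0.82, [337.0, 179.0, 38.0, 44.0]), (0.76, [393.0, 171.0, 43.0, 45.0]), (0.76, [281.0, 194.0, 25.0, 45.0])]
top seat [(0.82, [277.0, 195.0]), (0.65, [394.0, 172.0]), (0.55, [335.0, 177.0])]
top fin_top [(0.82, [343.0, 180.0]), (0.71, [282.0, 192.0]), (0.61, [404.0, 164.0])]
top bay [(0.89, [168.0, 129.0])]
top deck [(0.82, [171.0, 129.0])]
top photometer [(0.58, [119.0, 148.0, 196.0, 134.0])]
top beaker [(0.87, [304.0, 268.0, 20.0, 20.0])]
top reagent [(0.56, [314.0, 130.0, 22.0, 25.0])]
top old_lamp [(0.74, [339.0, 178.0, 43.0, 46.0]), (0.69, [351.0, 142.0, 15.0, 12.0])]
side cover [(0.64, [378.0, 298.0, 59.0, 39.0]), (0.64, [264.0, 231.0, 55.0, 42.0])]
side seat [(0.9, [377.0, 299.0]), (0.85, [314.0, 262.0]), (0.67, [264.0, 233.0])]
side fin_top [(0.86, [380.0, 281.0]), (0.67, [317.0, 246.0]), (0.63, [257.0, 214.0])]
side bay []
side deck [(0.96, [245.0, 139.0])]
side photometer [(0.57, [223.0, 148.0, 142.0, 105.0])]
side beaker [(0.6, [204.0, 267.0, 24.0, 34.0])]
side reagent [(0.92, [338.0, 219.0, 30.0, 38.0])]
side old_lamp []
wrist cover []
wrist bay []
{'time_s': 1.15, 'q': array([ 5.81371734e+01,  2.18045325e+01,  7.43337452e+01,  1.53279501e-03,
        8.38581939e+01, -1.23341735e+01]), 'qvel': array([-0.04940593, -0.00623018,  0.02345122,  0.04873315,  0.03871088,
        0.01493855]), 'joint_efforts': array([ 2.85558917e-04, -4.48339176e+01, -2.31461138e+01, -1.98009311e-04,
        6.56189295e-04, -1.97560360e-05]), 'position': array([0.18382975, 0.51836203, 0.20525402]), 'tool_rot': array([[-9.42473483e-01,  3.34280920e-01,  9.91839591e-06],
       [ 3.34280920e-01,  9.42473481e-01,  6.63448313e-05],
       [ 1.28299861e-05,  6.58437747e-05, -9.99999998e-01]]), 'ft_force': array([ 0.83902319,  0.28687125, -0.17504891]), 'wrist_torque': array([ 0.01486798, -0.02437537, -0.01102373]), 'gripper_force': 0.0, 'grip_width': 0.08520637461305965}
```

View pics/a.png

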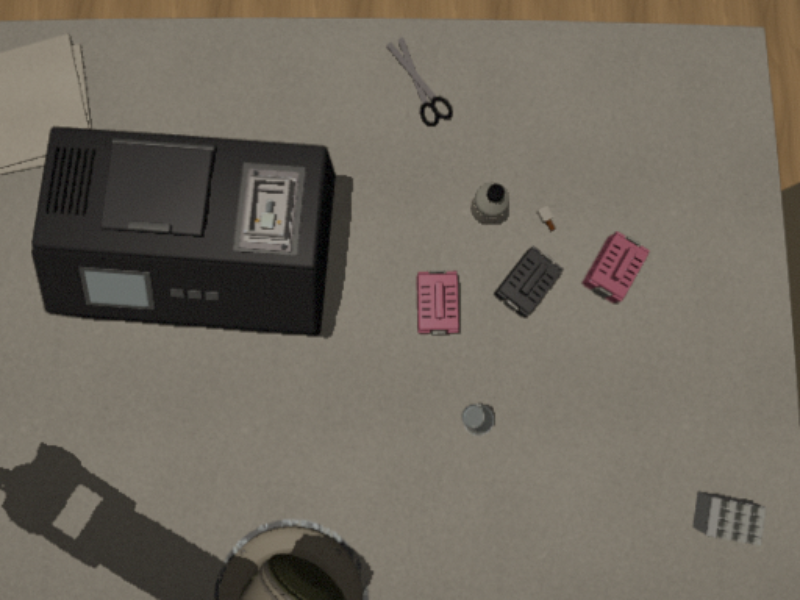

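View pics/b.png

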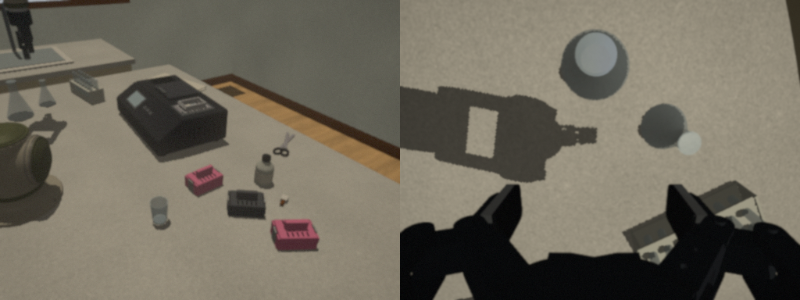

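Top view: the dark grey cover is at top pixel (338,180). The look-alikes are both pink, at (281,194) and (394,171). I choose the dark one. The collar is at about (172,133), the bottle at (314,130), the old lamp at (349,138) and the beaker at (306,267).

```bash
python3 - <<'E'
from h import *
d=np.load("top0.npy"); im=cv2.imread("top0.png"); P=cloud("top",d)
T=cam2world("top"); print("cam",T[:3,3])
for nm,uv in dict(cover=(338,180),fin=(345,178),beaker=(306,267),bottle=(316,125),lamp=(349,137),bay=(172,133),lid=(105,120),bench=(338,220)).items(): print(nm,uv,P[uv[1],uv[0]].round(4),onplane("top",[uv],0).round(3))
def rect(m,lo,hi):
    q=P[m&(P[...,2]>lo)&(P[...,2]<hi)&(d>0)]
    r=cv2.minAreaRect((q[:,:2]*1000).astype(np.float32)); return len(q),r,np.median(q,0).round(4)
v,u=np.mgrid[0:384,0:512]
m=(abs(u-338)<28)&(abs(v-180)<28)&(im.max(2)<110)
print("top block",rect(m,.03,.045)); print("fin",rect(m,.055,.07))
m=(abs(u-172)<30)&(abs(v-133)<34)
for lo in np.arange(.12,.17,.004): print(round(lo,3),(m&(P[...,2]>lo)&(P[...,2]<lo+.004)).sum())
c1=cv2.resize(im[145:215,300:380],(480,420),interpolation=cv2.INTER_CUBIC); c2=cv2.resize(im[100:170,140:210],(420,420),interpolation=cv2.INTER_CUBIC)
cv2.imwrite("pics/c.png",cv2.resize(np.clip(np.hstack([c1,c2])*1.6,0,255).astype(np.uint8),(800,373)))
m=(P[...,2]>.1)&(u<220)&(v>70)&(v<230)&(d>0); q=P[m&(abs(P[...,2]-.13)<.012)]; print("case",cv2.minAreaRect((q[:,:2]*1000).astype(np.float32)))
E
```

```text
cam [ 0.36849815 -0.16737418  0.90554638]
cover (338, 180) [ 0.4949 -0.3743  0.0645] [[ 0.505 -0.39   0.   ]]
fin (345, 178) [ 0.5039 -0.3988  0.0383] [[ 0.51  -0.409  0.   ]]
beaker (306, 267) [ 0.2802 -0.301   0.0037] [[ 0.28  -0.302 -0.   ]]
bottle (316, 125) [ 0.6227 -0.3171  0.098 ] [[ 0.654 -0.335  0.   ]]
lamp (349, 137) [ 0.6175 -0.4199  0.0126] [[ 0.621 -0.424  0.   ]]
bay (172, 133) [0.5892 0.0142 0.1432] [[0.631 0.048 0.   ]]
lid (105, 120) [0.6209 0.1674 0.1393] [[0.667 0.228 0.   ]]
bench (338, 220) [ 0.3994 -0.3869  0.0015] [[ 0.399 -0.387  0.   ]]
top block (843, ((499.93194580078125, -383.8835144042969), (64.50653076171875, 101.54620361328125), 51.00348663330078), array([ 0.4985, -0.3817,  0.0387]))
fin (117, ((500.8354187011719, -384.4212341308594), (12.527705192565918, 56.01716232299805), 51.541683197021484), array([ 0.5   , -0.3829,  0.0624]))
0.12 0
0.124 59
0.128 1903
0.132 1220
0.136 176
0.14 129
0.144 83
0.148 161
0.152 212
0.156 1
0.16 0
0.164 0
0.168 0
case ((598.4037475585938, 150.77273559570312), (418.9051208496094, 218.5494842529297), 85.80164337158203)
```

View pics/c.png

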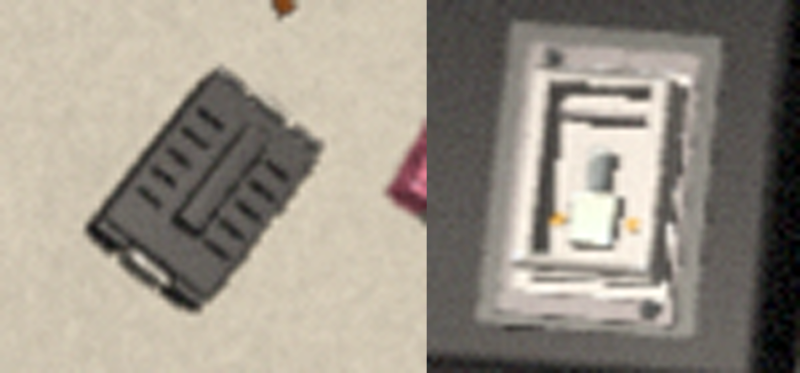

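The crop confirms the dark grey hood with its fin at (338,180). The bare aluminium collar is at about (172,133).

```bash
python3 - <<'E'
from h import *
d=np.load("top0.npy"); P=cloud("top",d); v,u=np.mgrid[0:384,0:512]
m=(abs(u-172)<30)&(abs(v-133)<34)
q=P[m&(P[...,2]>.1475)&(P[...,2]<.157)]; print("rim",len(q),cv2.minAreaRect((q[:,:2]*1000).astype(np.float32)),np.median(q[:,2]))
c=cams.calibration("wrist"); print(np.round(c["tool_from_camera"],4),K(c),c["cx"],c["cy"],c["k1"])
E
```

```text
rim 379 ((590.131103515625, 15.624460220336914), (55.130706787109375, 90.16561889648438), 85.74932098388672) 0.15226993118387988
[[ 5.000e-04  9.656e-01  2.602e-01  6.570e-02]
 [ 1.000e+00 -5.000e-04 -0.000e+00 -3.000e-04]
 [ 1.000e-04  2.602e-01 -9.656e-01 -1.688e-01]
 [ 0.000e+00  0.000e+00  0.000e+00  1.000e+00]] 311.75084869908324 247.87555187268353 188.8569556372865 -0.0716264961371894
```

move_arm(
  jaw=[8.5,8.5,8.5,8.5,8.5,8.5,8.5,8.5,8.5,8.5,8.5,8.5],
  dp=[
    [0,0,-3.2],
    [0,0,-3.2],
    [0,0,-3.1],
    [-3.37,-2.12,0],
    [-3.37,-2.12,0],
    [-3.37,-2.12,0],
    [-3.37,-2.12,0],
    [-3.37,-2.12,0],
    [-3.37,-2.12,0],
    [-3.37,-2.12,0],
    [-3.37,-2.12,0],
    [-3.37,-2.12,0],
  ],
  turn=[
    [0,0,0.1105],
    [0,0,0.1105],
    [0,0,0.1105],
    [0,0,0],
    [0,0,0],
    [0,0,0],
    [0,0,0],
    [0,0,0],
    [0,0,0],
    [0,0,0],
    [0,0,0],
    [0,0,0],
  ],
)

```text
time_s: 2.15
position: [0.3022, 0.1785, 0.3004]
tool_rot: [[-0.783, 0.622, 0.001], [0.622, 0.783, 0.0], [-0.001, 0.001, -1.0]]
ft_force: [1.4, 0.5, 0.5]
grip_width: 0.085
gripper_force: 0.0
```

move_arm(
  jaw=[8.5,8.5,8.5,8.5,8.5,8.5,8.5,8.5,8.5,8.5,8.5,8.5],
  dp=[
    [-3.37,-2.12,0],
    [-3.37,-2.12,0],
    [-3.37,-2.12,0],
    [-3.37,-2.12,0],
    [-3.37,-2.12,0],
    [-3.37,-2.12,0],
    [-3.37,-2.12,0],
    [-3.37,-2.12,0],
    [-3.37,-2.12,0],
    [-3.37,-2.12,0],
    [-3.37,-2.12,0],
    [-3.37,-2.12,0],
  ],
  turn=[
    [0,0,0],
    [0,0,0],
    [0,0,0],
    [0,0,0],
    [0,0,0],
    [0,0,0],
    [0,0,0],
    [0,0,0],
    [0,0,0],
    [0,0,0],
    [0,0,0],
    [0,0,0],
  ],
)

```text
time_s: 3.15
position: [0.4605, -0.2728, 0.3002]
tool_rot: [[-0.782, 0.623, 0.0], [0.623, 0.782, -0.0], [-0.0, 0.0, -1.0]]
ft_force: [0.5, 0.3, 0.1]
grip_width: 0.0849
gripper_force: 0.0
```

move_arm(
  jaw=[8.5,8.5,8.5,8.5,8.5,8.5,8.5,8.5,8.5,8.5],
  dp=[
    [-3.3,-2.1,0],
    [-3.3,-2.1,0],
    [-2.0,-1.3,2.5],
    [-1,-0.6,3.5],
    [0,0,3.5],
    [0,0,3.5],
    [0,0,3.0],
    [0,0,1.2],
    [0,0,0],
    [0,0,0],
  ],
  turn=[
    [0,0,0],
    [0,0,0],
    [0,0,0],
    [0,0,0],
    [0,0,0],
    [0,0,0],
    [0,0,0],
    [0,0,0],
    [0,0,0],
    [0,0,0],
  ],
)

```text
time_s: 3.98
position: [0.4975, -0.3783, 0.1284]
tool_rot: [[-0.782, 0.623, -0.0], [0.623, 0.782, 0.0], [0.0, 0.0, -1.0]]
ft_force: [-0.2, -0.2, 0.3]
grip_width: 0.0848
gripper_force: 0.0
```

```bash
python3 - <<'E'
from h import *
s=observe(); print(s["position"].round(4),s["q"].round(1)); T=cam2world("wrist",s)
im,d=cams.get_image("wrist"); np.save("w1.npy",d); np.save("w1T.npy",T); cv2.imwrite("pics/w1.png",im[:,:,::-1])
P=cloud("wrist",d,T); d0=(d>0)
v,u=np.mgrid[0:384,0:512]
near=(np.hypot(P[...,0]-.5,P[...,1]+.384)<.075)&d0
def fit(lo,hi):
    m=near&(P[...,2]>lo)&(P[...,2]<hi); q=P[m]; r=cv2.minAreaRect((q[:,:2]*1000).astype(np.float32)); print(lo,hi,len(q),np.round(r[0],1),np.round(r[1],1),r[2],np.median(q,0).round(4)); return m
fit(.034,.043); fit(.057,.067)
h,e=np.histogram(P[near][:,2],np.arange(-.005,.08,.005)); print(h)
E
```

```text
[ 0.4975 -0.3783  0.1284] [-48.1  32.7  68.6  -0.   78.7 -99.6]
0.034 0.043 6851 [ 501.5 -384.6] [ 64.  102.5] 51.34462356567383 [ 0.4972 -0.3815  0.0382]
0.057 0.067 1011 [ 501.2 -384.5] [11.4 55. ] 51.3965950012207 [ 0.5003 -0.3837  0.0621]
[4584 5064   26   41   10   40   40  163 6697   76   18   19   21  994
    0    0]
```

View pics/w1.png

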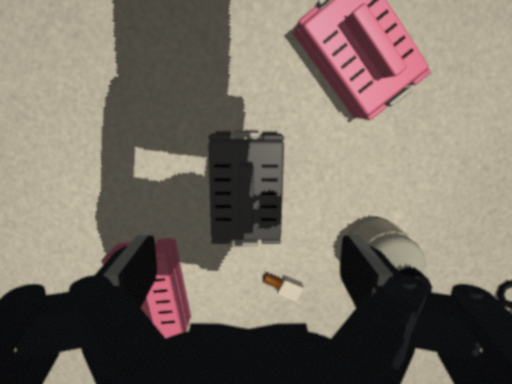

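The dark cover shows at wrist pixel (246,187), square to the tool. The pink ones (170,290) and (365,55) lie clear, and the old lamp is at (285,285). I'll move over the fin and narrow the jaw.

move_arm(
  jaw=[3,3,3,3,3,3,3,3],
  dp=[
    [-0.68,-0.25,1.5],
    [0,0,2],
    [0,0,1],
    [0,0,0],
    [0,0,0],
    [0,0,0],
    [0,0,0],
    [0,0,0],
  ],
  turn=[
    [0,0,0],
    [0,0,0],
    [0,0,0],
    [0,0,0],
    [0,0,0],
    [0,0,0],
    [0,0,0],
    [0,0,0],
  ],
  force=60,
)

```text
time_s: 4.7
position: [0.5014, -0.3847, 0.0841]
tool_rot: [[-0.782, 0.623, 0.001], [0.623, 0.782, -0.001], [-0.002, -0.0, -1.0]]
ft_force: [-0.1, -0.1, 0.1]
grip_width: 0.0301
gripper_force: 0.0
```

move_arm(
  jaw=[3,3,3,3,3,3,0.5,0.5,0.5,0.5,0.5,0.5],
  dp=[
    [0,0,1.5],
    [0,0,1.5],
    [0,0,0.7],
    [0,0,0.3],
    [0,0,0.3],
    [0,0,0],
    [0,0,0],
    [0,0,0],
    [0,0,0],
    [0,0,0],
    [0,0,0],
    [0,0,0],
  ],
  turn=[
    [0,0,0],
    [0,0,0],
    [0,0,0],
    [0,0,0],
    [0,0,0],
    [0,0,0],
    [0,0,0],
    [0,0,0],
    [0,0,0],
    [0,0,0],
    [0,0,0],
    [0,0,0],
  ],
  force=60,
)

```text
time_s: 5.7
position: [0.5012, -0.3845, 0.0403]
tool_rot: [[-0.782, 0.623, 0.0], [0.623, 0.782, -0.0], [-0.0, -0.0, -1.0]]
ft_force: [-0.6, -0.2, -0.7]
grip_width: 0.0049
gripper_force: 0.0
```

```bash
python3 - <<'E'
from h import *
s=observe(); print(s["position"].round(4),s["grip_width"],s["gripper_force"])
im,d=cams.get_image("wrist"); im2,d2=cams.get_image("side")
cv2.imwrite("pics/w2.png",np.hstack([cv2.resize(im,(400,300)),cv2.resize(im2[190:310,180:340],(400,300))])[:,:,::-1])
E
```

```text
[ 0.5012 -0.3845  0.0403] 0.004941517705464306 0.0
```

View pics/w2.png

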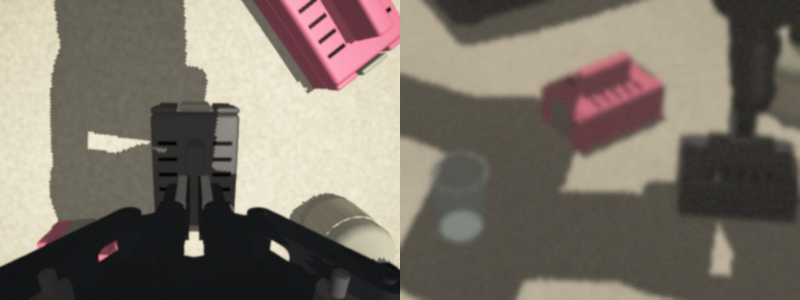

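The wrist view shows the fingers on both sides of the fin at about (195,190). The jaw reading equals the command, though, so I'll command a full close and check the force.

move_arm(
  jaw=[0,0,0,0],
  dp=[
    [0,0,0],
    [0,0,0],
    [0,0,0],
    [0,0,0],
  ],
  turn=[
    [0,0,0],
    [0,0,0],
    [0,0,0],
    [0,0,0],
  ],
  force=60,
)

```text
time_s: 6.13
position: [0.5012, -0.3844, 0.0402]
tool_rot: [[-0.782, 0.623, 0.0], [0.623, 0.782, -0.0], [-0.0, -0.0, -1.0]]
ft_force: [-0.4, 0.0, -0.0]
grip_width: -0.0001
gripper_force: 0.0
```

```bash
python3 - <<'E'
from h import *
s=observe(); print(s["position"].round(4),s["grip_width"],s["gripper_force"]); T=cam2world("wrist",s)
im,d=cams.get_image("wrist"); P=cloud("wrist",d,T)
cv2.imwrite("pics/w3.png",cv2.resize(np.clip(im[130:310,170:330,::-1]*1.8,0,255).astype(np.uint8),(640,600),interpolation=cv2.INTER_CUBIC))
near=(np.hypot(P[...,0]-.5,P[...,1]+.384)<.07)&(d>0)
for lo,hi in((.035,.041),(.057,.067)):
    q=P[near&(P[...,2]>lo)&(P[...,2]<hi)]; r=cv2.minAreaRect((q[:,:2]*1000).astype(np.float32)); print(lo,len(q),r)
E
```

```text
[ 0.5012 -0.3844  0.0402] -0.0001402834822721221 0.0
0.035 10404 ((495.4383850097656, -379.6025085449219), (64.278076171875, 86.60223388671875), 51.47644805908203)
0.057 950 ((487.8363342285156, -373.7644348144531), (11.728779792785645, 20.574081420898438), 51.90772247314453)
```

View pics/w3.png

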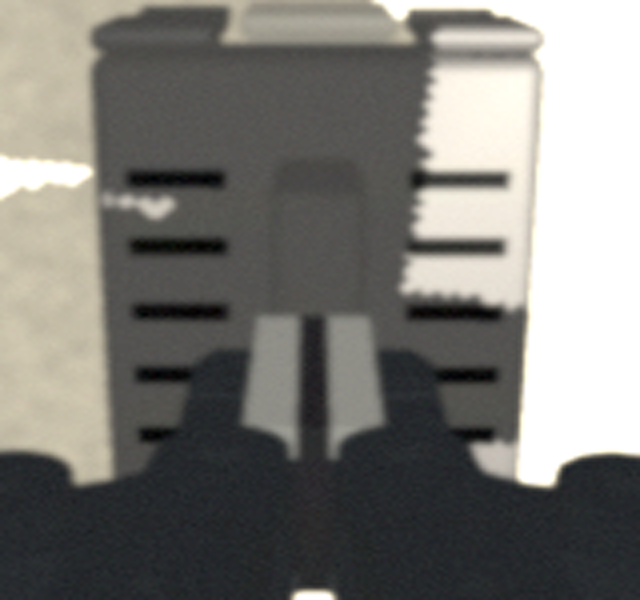

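```bash
python3 - <<'E'
from h import *
s=observe(); T=cam2world("wrist",s)
im,d=cams.get_image("wrist"); P=cloud("wrist",d,T); R=np.array(s["tool_rot"])
for u,v in ((238,228),(238,240),(238,255),(258,228),(258,240),(249,230),(249,200),(225,250),(200,200),(249,250)):
    print((u,v),P[v,u].round(4),((P[v,u]-s["position"])@R).round(4))
E
```

```text
(238, 228) [ 0.4896 -0.3813  0.0753] [ 0.0109 -0.0047 -0.0351]
(238, 240) [ 0.4897 -0.3808  0.089 ] [ 0.0112 -0.0043 -0.0488]
(238, 255) [ 0.4898 -0.3803  0.1031] [ 0.0114 -0.0039 -0.0629]
(258, 228) [ 0.4953 -0.3741  0.0754] [ 0.011   0.0045 -0.0352]
(258, 240) [ 0.4951 -0.3744  0.0886] [ 0.011   0.0041 -0.0484]
(249, 230) [ 0.4932 -0.3777  0.0765] [ 0.0104  0.0003 -0.0363]
(249, 200) [ 0.4855 -0.3715  0.0619] [ 0.0203  0.0003 -0.0217]
(225, 250) [ 0.4897 -0.3879  0.0895] [ 0.0068 -0.0098 -0.0493]
(200, 200) [ 0.4738 -0.3982  0.0378] [ 0.0128 -0.0278  0.0024]
(249, 250) [ 0.4929 -0.3775  0.0976] [ 0.0108  0.0003 -0.0574]
```

The depth shows the finger ends actually stop at z≈0.075. That is about 34 mm behind the nominal TCP, so the fingers are above the fin. I'll open and go lower.

move_arm(
  jaw=[2.6,2.6,2.6,2.6,2.6,2.6,2.6,2.6],
  dp=[
    [0,0,0],
    [0,0,0],
    [0,0,0],
    [0,0,0],
    [0,0,1.0],
    [0,0,1.0],
    [0,0,0.8],
    [0,0,0],
  ],
  turn=[
    [0,0,0],
    [0,0,0],
    [0,0,0],
    [0,0,0],
    [0,0,0],
    [0,0,0],
    [0,0,0],
    [0,0,0],
  ],
  force=60,
)

```text
time_s: 6.9
position: [0.5009, -0.3842, 0.0121]
tool_rot: [[-0.782, 0.623, -0.0], [0.623, 0.782, 0.0], [0.001, 0.0, -1.0]]
ft_force: [-2.1, 0.9, 7.4]
grip_width: 0.0258
gripper_force: 4.1
```

```bash
cat > tip.py <<'E'
from h import *
s=observe(); T=cam2world("wrist",s); R=np.array(s["tool_rot"]); print(s["position"].round(4),s["ft_force"].round(1),s["grip_width"].round(4),s["gripper_force"])
im,d=cams.get_image("wrist"); P=cloud("wrist",d,T); L=(P-s["position"])@R
m=(abs(L[...,0]-.011)<.002)&(abs(L[...,1])<.035)&(d>0)&(L[...,2]<-.025)
for a,b in((-.035,-.002),(.002,.035)):
    q=L[m&(L[...,1]>a)&(L[...,1]<b)]; i=np.argsort(-q[:,2])[:8]; print(q[i][::3].round(4).tolist())
E
python3 tip.py
```

```text
Traceback (most recent call last):
  File "tip.py", line 2, in <module>
    s=observe(); T=cam2world("wrist",s); R=np.array(s["tool_rot"]); print(s["position"].round(4),s["ft_force"].round(1),s["grip_width"].round(4),s["gripper_force"])
                                                                                                                        ^^^^^^^^^^^^^^^^^^^^^
AttributeError: 'float' object has no attribute 'round'
```

```bash
sed -i 's/s\["grip_width"\].round(4)/s["grip_width"]/' tip.py; python3 tip.py; python3 - <<'E'
from h import *
s=observe();T=cam2world("wrist",s);im,d=cams.get_image("wrist");P=cloud("wrist",d,T)
near=(np.hypot(P[...,0]-.5,P[...,1]+.384)<.09)&(d>0); h,e=np.histogram(P[near][:,2],np.arange(-.005,.12,.005)); print(h)
cv2.imwrite("pics/w4.png",cv2.resize(np.clip(im[110:330,150:350,::-1]*1.8,0,255).astype(np.uint8),(545,600),interpolation=cv2.INTER_CUBIC))
R=np.array(s["tool_rot"])
for u,v in((200,250),(205,235),(300,235),(249,215),(249,235),(200,200),(215,240),(285,240)): print((u,v),P[v,u].round(4),((P[v,u]-s["position"])@R).round(4))
E
```

```text
[ 0.5009 -0.3842  0.0121] [-2.1  0.9  7.4] 0.02579756455941983 4.092815610238176
[[0.011, -0.0134, -0.025], [0.0115, -0.0297, -0.0251], [0.0121, -0.0301, -0.0252]]
[[0.0115, 0.0092, -0.025], [0.0105, 0.0299, -0.0251], [0.0121, 0.0146, -0.0251]]
[15238 19102    88   162    49   163   202   400 12976   240   370   459
   493  3636   411   390   800   927  1363  3960  3043  2274  3249  5345]
(200, 250) [ 0.4809 -0.3926  0.0691] [ 0.0105 -0.019  -0.057 ]
(205, 235) [ 0.4805 -0.3919  0.0561] [ 0.0113 -0.0188 -0.044 ]
(300, 235) [ 0.511  -0.361   0.0453] [ 0.0066  0.0244 -0.0332]
(249, 215) [ 0.4831 -0.3697  0.0631] [ 0.023   0.0003 -0.051 ]
(249, 235) [ 0.4901 -0.3752  0.0627] [ 0.0142  0.0003 -0.0506]
(200, 200) [ 0.4697 -0.389   0.0378] [ 0.0215 -0.0232 -0.0257]
(215, 240) [ 0.4839 -0.3886  0.0598] [ 0.0106 -0.0141 -0.0477]
(285, 240) [ 0.5023 -0.3655  0.0598] [ 0.0106  0.0155 -0.0477]
```

View pics/w4.png

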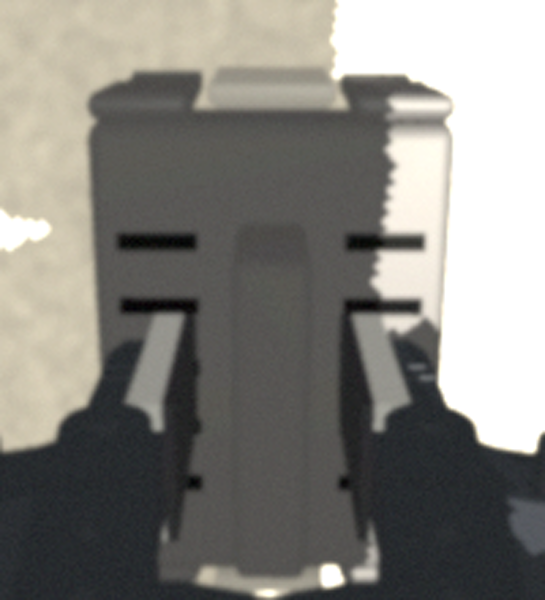

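The fingers now straddle the fin (fin at crop (270,400)) and the tips just touch the block. I'll back off a few mm and close.

move_arm(
  jaw=[2.6,2.6,0,0,0,0,0,0,0],
  dp=[
    [0,0,-0.35],
    [0,0,0],
    [0,0,0],
    [0,0,0],
    [0,0,0],
    [0,0,0],
    [0,0,0],
    [0,0,0],
    [0,0,0],
  ],
  turn=[
    [0,0,0],
    [0,0,0],
    [0,0,0],
    [0,0,0],
    [0,0,0],
    [0,0,0],
    [0,0,0],
    [0,0,0],
    [0,0,0],
  ],
  force=60,
)

```text
time_s: 7.75
position: [0.501, -0.3842, 0.0155]
tool_rot: [[-0.782, 0.623, -0.0], [0.623, 0.782, 0.0], [0.001, 0.0, -1.0]]
ft_force: [0.0, -0.3, -1.7]
grip_width: 0.0107
gripper_force: 59.3
```

```bash
python3 - <<'E'
from h import *
s=observe();T=cam2world("wrist",s);im,d=cams.get_image("wrist");P=cloud("wrist",d,T);R=np.array(s["tool_rot"]);L=(P-s["position"])@R
print(s["position"].round(4),s["ft_force"].round(1),s["grip_width"],s["gripper_force"])
for c in (232,235,238,241,258,262,266): print(c,[(r,L[r,c].round(4).tolist()) for r in range(200,244,6)])
E
```

```text
[ 0.501  -0.3842  0.0155] [ 0.  -0.3 -1.7] 0.010741023722656695 59.3391877412796
232 [(200, [0.0207, -0.008, -0.0232]), (206, [0.0176, -0.008, -0.0231]), (212, [0.0146, -0.008, -0.0235]), (218, [0.0113, -0.0081, -0.023]), (224, [0.0103, -0.0078, -0.0286]), (230, [0.0105, -0.0074, -0.0364]), (236, [0.0106, -0.0071, -0.0434]), (242, [0.0111, -0.0067, -0.0507])]
235 [(200, [0.0264, -0.0057, -0.0415]), (206, [0.0254, -0.0055, -0.0467]), (212, [0.0229, -0.0055, -0.047]), (218, [0.0201, -0.0056, -0.0467]), (224, [0.0177, -0.0056, -0.0473]), (230, [0.0148, -0.0056, -0.0468]), (236, [0.0116, -0.0057, -0.0456]), (242, [0.0093, -0.0057, -0.0469])]
238 [(200, [0.027, -0.0044, -0.0434]), (206, [0.0256, -0.0042, -0.0473]), (212, [0.0228, -0.0043, -0.0466]), (218, [0.02, -0.0043, -0.0463]), (224, [0.0176, -0.0043, -0.047]), (230, [0.0145, -0.0044, -0.0461]), (236, [0.0121, -0.0044, -0.0469]), (242, [0.0092, -0.0044, -0.0466])]
241 [(200, [0.0273, -0.0031, -0.0444]), (206, [0.0254, -0.003, -0.0467]), (212, [0.023, -0.003, -0.0474]), (218, [0.0204, -0.003, -0.0473]), (224, [0.0174, -0.0031, -0.0465]
[... 225 characters left out ...]
0.004, -0.0466]), (224, [0.0178, 0.004, -0.0475]), (230, [0.0152, 0.004, -0.0477]), (236, [0.0123, 0.0041, -0.0472]), (242, [0.0094, 0.0041, -0.047])]
262 [(200, [0.0207, 0.0067, -0.0231]), (206, [0.0177, 0.0067, -0.0233]), (212, [0.0146, 0.0068, -0.0233]), (218, [0.0112, 0.0068, -0.0227]), (224, [0.0106, 0.0066, -0.0293]), (230, [0.011, 0.0062, -0.0376]), (236, [0.0109, 0.0059, -0.044]), (242, [0.0113, 0.0056, -0.0512])]
266 [(200, [0.0207, 0.0087, -0.0229]), (206, [0.0176, 0.0087, -0.023]), (212, [0.0146, 0.0087, -0.0234]), (218, [0.0115, 0.0088, -0.0236]), (224, [0.0111, 0.0084, -0.0304]), (230, [0.0109, 0.008, -0.0375]), (236, [0.0109, 0.0077, -0.0441]), (242, [0.0108, 0.0073, -0.0501])]
```

The cover is gripped (10.7 mm, 59 N). I'll lift and turn to the bay's heading, then stand off so the wrist camera sees the collar past the cover.

move_arm(
  jaw=[0,0,0,0,0,0,0,0,0],
  dp=[
    [0,0,-1],
    [0,0,-2],
    [0,0,-3.5],
    [0,0,-4],
    [0,0,-4],
    [0,0,-4],
    [0,0,-4],
    [0,0,-3],
    [0,0,-1.2],
  ],
  turn=[
    [0,0,0],
    [0,0,0],
    [0,0,-0.06],
    [0,0,-0.1],
    [0,0,-0.1],
    [0,0,-0.1],
    [0,0,-0.1],
    [0,0,-0.1],
    [0,0,-0.039],
  ],
  force=60,
)

```text
time_s: 8.55
position: [0.5015, -0.3847, 0.2892]
tool_rot: [[-0.998, 0.068, 0.006], [0.068, 0.998, -0.007], [-0.006, -0.006, -1.0]]
ft_force: [-0.2, -0.7, -2.1]
grip_width: 0.0108
gripper_force: 59.5
```

move_arm(
  jaw=[0,0,0,0,0,0,0,0,0,0,0,0],
  dp=[
    [-0.8,2.0,0],
    [-1.4,3.5,0],
    [-1.5,3.8,0],
    [-1.5,3.8,0],
    [-1.5,3.8,0],
    [-1.5,3.8,0],
    [-1.5,3.8,0],
    [-1.5,3.8,0],
    [-1.5,3.8,0],
    [-1.5,3.8,0],
    [-1.4,3.0,0],
    [-0.45,1.6,0],
  ],
  turn=[
    [0,0,0],
    [0,0,0],
    [0,0,0],
    [0,0,0],
    [0,0,0],
    [0,0,0],
    [0,0,0],
    [0,0,0],
    [0,0,0],
    [0,0,0],
    [0,0,0],
    [0,0,0],
  ],
)

```text
time_s: 9.55
position: [0.6917, 0.0117, 0.2828]
tool_rot: [[-0.998, 0.07, 0.0], [0.07, 0.998, 0.001], [0.0, 0.001, -1.0]]
ft_force: [0.4, -0.8, -2.7]
grip_width: 0.0105
gripper_force: 59.3
```

move_arm(
  jaw=[0,0,0],
  dp=[
    [0,0,0],
    [0,0,0],
    [0,0,0],
  ],
  turn=[
    [0,0,0],
    [0,0,0],
    [0,0,0],
  ],
)

```text
time_s: 9.8
position: [0.6905, 0.0066, 0.2831]
tool_rot: [[-0.997, 0.074, 0.0], [0.074, 0.997, -0.0], [-0.0, -0.0, -1.0]]
ft_force: [-0.4, -0.1, -1.2]
grip_width: 0.0105
gripper_force: 59.3
```

```bash
cat > rim.py <<'E'
from h import *
s=observe();T=cam2world("wrist",s);im,d=cams.get_image("wrist");P=cloud("wrist",d,T);R=np.array(s["tool_rot"]);L=(P-s["position"])@R
import sys; tag=sys.argv[1]; np.savez(tag+".npz",im=im,d=d,T=T,p=s["position"],R=R); cv2.imwrite(f"pics/{tag}.png",im[:,:,::-1])
print(s["time_s"],s["position"].round(4),R.round(4).tolist(),s["ft_force"].round(1),s["grip_width"],s["gripper_force"])
def rc(m,A): q=A[m]; r=cv2.minAreaRect((q[:,:2]*1000).astype(np.float32)); print(len(q),np.round(r[0],2),np.round(r[1],1),round(r[2],2),q[:,2].mean().round(4))
ok=d>0
print("fin tool",end=" "); rc(ok&(abs(L[...,2]+.047)<.003)&(L[...,0]<.035)&(abs(L[...,1])<.0075)&(L[...,0]>.012),L)
print("block tool",end=" "); rc(ok&(abs(L[...,2]+.0233)<.003)&(abs(L[...,1])<.04)&(L[...,0]<.06)&(L[...,0]>.013),L)
b=np.hypot(P[...,0]-.59,P[...,1]-.0156)<.06
for z in (.148,.149,.150): 
    m=(ok&b&(P[...,2]>z)&(P[...,2]<.158)&(L[...,2]>.02)).astype(np.uint8); m=cv2.morphologyEx(m,cv2.MORPH_OPEN,np.ones((2,2),np.uint8))>0
    print("rim",z,end=" "); rc(m,P); print("   tool",end=" "); rc(m,L)
E
python3 rim.py w5
```

```text
9.8 [0.6905 0.0066 0.2831] [[-0.9972, 0.0743, 0.0], [0.0743, 0.9972, -0.0005], [-0.0001, -0.0004, -1.0]] [-0.4 -0.1 -1.2] 0.010500167454472617 59.294251799583435
fin tool 988 [19.71 -0.46] [15.3 11.6] 0.01 -0.0469
block tool 8168 [31.86 -0.09] [63.5 37.7] 89.99 -0.0228
rim 0.148 2162 [591.69  17.08] [57.9 92.2] 85.29 0.1518
   tool 2162 [99.28  3.16] [92.2 57.9] 0.44 0.1313
rim 0.149 2079 [591.69  17.08] [57.9 92.2] 85.29 0.1522
   tool 2079 [99.28  3.16] [92.2 57.9] 0.44 0.1309
rim 0.15 2004 [590.95  17.24] [57.8 90.7] 85.32 0.1523
   tool 2004 [100.03   3.26] [90.7 57.8] 0.42 0.1308
```

View pics/w5.png

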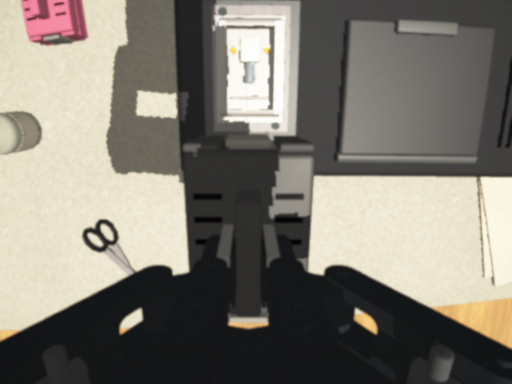

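The collar shows at (252,65) in the wrist view and the held cover at (248,200), with the collar not occluded. I'll refine its centre with per-row edges.

```bash
cat > edge.py <<'E'
from h import *
import sys
z=np.load(sys.argv[1]+".npz"); d=z["d"]; P=cloud("wrist",d,z["T"]); L=(P-z["p"])@z["R"]
m=(d>0)&(P[...,2]>.1495)&(P[...,2]<.157)&(np.hypot(P[...,0]-.5905,P[...,1]-.0165)<.058)&(L[...,2]>.02)
rows=[r for r in range(384) if m[r].sum()>8]; 
E=[(L[r][m[r]][:,0].mean(),L[r][m[r]][:,1].min(),L[r][m[r]][:,1].max()) for r in rows]; E=np.array(E)*1000
print("rows",rows[0],rows[-1]); w=E[:,2]-E[:,1]; print("y width med",np.median(w),"centre med",np.median((E[:,1]+E[:,2])/2),"slopes",[np.polyfit(E[:,0],np.where(1,E[:,i],0),1).round(4).tolist() for i in(1,2)])
c=[k for k in range(512) if m[:,k].sum()>5]; F=np.array([(L[:,k][m[:,k]][:,1].mean(),L[:,k][m[:,k]][:,0].min(),L[:,k][m[:,k]][:,0].max()) for k in c])*1000
print("x len med",np.median(F[:,2]-F[:,1]),"min/max med",np.median(F[:,1]),np.median(F[:,2]),"centre",np.median(F[:,1:].sum(1)/2))
# cover block edges in tool
m=(d>0)&(abs(L[...,2]+.0233)<.003)&(abs(L[...,1])<.04)&(L[...,0]<.056)&(L[...,0]>.013)
G=np.array([(L[r][m[r]][:,1].min(),L[r][m[r]][:,1].max()) for r in range(384) if m[r].sum()>30])*1000; print("block y",np.median(G,0),np.median(G.mean(1)))
H=np.array([L[:,k][m[:,k]][:,0].max() for k in range(512) if m[:,k].sum()>5])*1000; print("block x max",np.percentile(H,[10,50,90]))
E
python3 edge.py w5
python3 - <<'E'
import numpy as np,cv2
z=np.load("w5.npz"); im=z["im"]
cv2.imwrite("pics/w5c.png",cv2.resize(im[0:150,190:320,::-1],(520,600),interpolation=cv2.INTER_CUBIC))
E
```

```text
rows 17 117
y width med 54.86436883434635 centre med 1.5604315663358825 slopes [[-0.0033, -25.6273], [0.0057, 28.2986]]
x len med 86.9149937469197 min/max med 55.94437053094935 142.83966073588653 centre 99.38460162275337
block y [-31.18120998  30.93453864] -0.2280250577265246
block x max [44.16388753 47.99195548 50.32406121]
```

View pics/w5c.png

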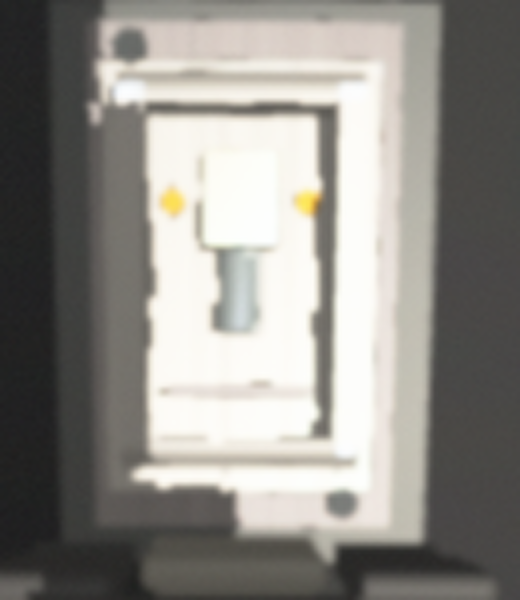

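Edge medians put the collar centre at about tool (+99.5, +1.6) mm, i.e. world (0.5913, 0.0156). That agrees with the top camera (0.590, 0.0156), and the heading is aligned.

move_arm(
  jaw=[0,0,0,0,0,0,0,0,0,0,0,0],
  dp=[
    [2,0.16,0],
    [3,0,0],
    [3,0,0],
    [1.5,0,0],
    [0.45,0,1.5],
    [0,0,2.5],
    [0,0,2.5],
    [0,0,2],
    [0,0,1.3],
    [0,0,0.8],
    [0,0,0],
    [0,0,0],
  ],
  turn=[
    [0,0,0],
    [0,0,0],
    [0,0,0],
    [0,0,0],
    [0,0,0],
    [0,0,0],
    [0,0,0],
    [0,0,0],
    [0,0,0],
    [0,0,0],
    [0,0,0],
    [0,0,0],
  ],
)

```text
time_s: 10.85
position: [0.5918, 0.0159, 0.1775]
tool_rot: [[-0.997, 0.074, 0.001], [0.074, 0.997, -0.0], [-0.001, -0.0, -1.0]]
ft_force: [-0.5, 0.4, -2.9]
grip_width: 0.0107
gripper_force: 59.4
```

```bash
python3 - <<'E'
from h import *
s=observe(); print(s["position"].round(4),s["ft_force"].round(2),s["wrist_torque"].round(3)); R=np.array(s["tool_rot"])
o=np.array([.5913,.0156,s["position"][2]]); print("err tool mm",((o-s["position"])@R*1000).round(2), R[:,0].round(4))
E
```

```text
[0.5918 0.0159 0.1775] [-0.47  0.39 -2.93] [-0.013 -0.025  0.021]
err tool mm [ 0.53 -0.31 -0.  ] [-9.972e-01  7.430e-02 -8.000e-04]
```

move_arm(
  jaw=[0,0,0,0,0,0,0,0],
  dp=[
    [0.04,-0.02,0.2],
    [0,0,0.2],
    [0,0,0.15],
    [0,0,0.15],
    [0,0,0.15],
    [0,0,0.15],
    [0,0,0.15],
    [0,0,0.1],
  ],
  turn=[
    [0,0,0],
    [0,0,0],
    [0,0,0],
    [0,0,0],
    [0,0,0],
    [0,0,0],
    [0,0,0],
    [0,0,0],
  ],
)

```text
time_s: 11.52
position: [0.5913, 0.0165, 0.164]
tool_rot: [[-0.997, 0.073, -0.0], [0.073, 0.997, 0.0], [0.0, -0.0, -1.0]]
ft_force: [-0.6, 1.2, -2.2]
grip_width: 0.0107
gripper_force: 59.4
```

The skirt is over the rim with no load. Continuing gently.

move_arm(
  jaw=[0,0,0,0,0,0],
  dp=[
    [0,0,0.1],
    [0,0,0.1],
    [0,0,0.1],
    [0,0,0.1],
    [0,0,0.1],
    [0,0,0],
  ],
  turn=[
    [0,0,0],
    [0,0,0],
    [0,0,0],
    [0,0,0],
    [0,0,0],
    [0,0,0],
  ],
)

```text
time_s: 12.02
position: [0.5913, 0.0164, 0.159]
tool_rot: [[-0.997, 0.073, -0.0], [0.073, 0.997, -0.0], [0.0, -0.0, -1.0]]
ft_force: [0.2, -1.3, -1.9]
grip_width: 0.0114
gripper_force: 59.4
```

```bash
python3 - <<'E'
from h import *
s=observe(); print(s["position"].round(4),s["ft_force"].round(2),s["wrist_torque"].round(3))
im,d=cams.get_image("side"); P=cloud("side",d)
m=(d>0)&(np.hypot(P[...,0]-.5913,P[...,1]-.016)<.062)&(P[...,2]>.13)&(P[...,2]<.2)
h,e=np.histogram(P[m][:,2],np.arange(.13,.2,.004)); print(h)
E
```

```text
[0.5913 0.0164 0.159 ] [ 0.19 -1.31 -1.86] [-0.237 -0.08  -0.076]
[195  61  16  33  52  58  57  52  62  55  65  62 210  57  26  22  29]
```

move_arm(
  jaw=[0,0,0,0,0,0,0,0,0,0,0],
  dp=[
    [0,0,0.05],
    [0,0,0.05],
    [0,0,0.05],
    [0,0,0.05],
    [0,0,0.05],
    [0,0,0.05],
    [0,0,0.05],
    [0,0,0.05],
    [0,0,0.05],
    [0,0,0],
    [0,0,0],
  ],
  turn=[
    [0,0,0],
    [0,0,0],
    [0,0,0],
    [0,0,0],
    [0,0,0],
    [0,0,0],
    [0,0,0],
    [0,0,0],
    [0,0,0],
    [0,0,0],
    [0,0,0],
  ],
)

```text
time_s: 12.98
position: [0.5913, 0.0164, 0.155]
tool_rot: [[-0.997, 0.073, 0.0], [0.073, 0.997, -0.0], [-0.0, -0.0, -1.0]]
ft_force: [-1.9, -0.7, 5.1]
grip_width: 0.0107
gripper_force: 60.2
```

move_arm(
  jaw=[0,0,0,0,0,0,0],
  dp=[
    [0,0,0.04],
    [0,0,0.04],
    [0,0,0.04],
    [0,0,0.04],
    [0,0,0.04],
    [0,0,0],
    [0,0,0],
  ],
  turn=[
    [0,0,0],
    [0,0,0],
    [0,0,0],
    [0,0,0],
    [0,0,0],
    [0,0,0],
    [0,0,0],
  ],
)

```text
time_s: 13.57
position: [0.5916, 0.0164, 0.1536]
tool_rot: [[-0.997, 0.073, 0.001], [0.073, 0.997, -0.0], [-0.001, -0.0, -1.0]]
ft_force: [-3.2, -1.6, 7.9]
grip_width: 0.0106
gripper_force: 60.8
```

move_arm(
  jaw=[0,0,0,0,0,0,0],
  dp=[
    [0,0,0.04],
    [0,0,0.04],
    [0,0,0.04],
    [0,0,0.04],
    [0,0,0.04],
    [0,0,0],
    [0,0,0],
  ],
  turn=[
    [0,0,0],
    [0,0,0],
    [0,0,0],
    [0,0,0],
    [0,0,0],
    [0,0,0],
    [0,0,0],
  ],
)

```text
time_s: 14.15
position: [0.5918, 0.0164, 0.1522]
tool_rot: [[-0.997, 0.073, 0.002], [0.073, 0.997, -0.0], [-0.002, -0.0, -1.0]]
ft_force: [-3.8, -1.3, 12.4]
grip_width: 0.0109
gripper_force: 61.3
```

move_arm(
  jaw=[0,0,0,0,0],
  dp=[
    [0.05,0,0.03],
    [0,0,0.03],
    [0,0,0.03],
    [0,0,0.03],
    [0,0,0],
  ],
  turn=[
    [0,0,0],
    [0,0,0],
    [0,0,0],
    [0,0,0],
    [0,0,0],
  ],
)

```text
time_s: 14.57
position: [0.5917, 0.0164, 0.1515]
tool_rot: [[-0.997, 0.073, 0.004], [0.073, 0.997, -0.001], [-0.004, -0.0, -1.0]]
ft_force: [-2.1, -1.8, 13.7]
grip_width: 0.0106
gripper_force: 61.6
```

move_arm(
  jaw=[0,0,0,0],
  dp=[
    [0,0,0.03],
    [0,0,0.03],
    [0,0,0.03],
    [0,0,0],
  ],
  turn=[
    [0,0,0],
    [0,0,0],
    [0,0,0],
    [0,0,0],
  ],
)

```text
time_s: 14.9
position: [0.5918, 0.0164, 0.1509]
tool_rot: [[-0.997, 0.073, 0.004], [0.073, 0.997, -0.001], [-0.004, -0.0, -1.0]]
ft_force: [-3.8, -0.4, 16.2]
grip_width: 0.0105
gripper_force: 61.9
```

move_arm(
  jaw=[0,0,0,0],
  dp=[
    [0,0,0.03],
    [0,0,0.03],
    [0,0,0],
    [0,0,0],
  ],
  turn=[
    [0,0,0],
    [0,0,0],
    [0,0,0],
    [0,0,0],
  ],
)

```text
time_s: 15.23
position: [0.5919, 0.0164, 0.1504]
tool_rot: [[-0.997, 0.073, 0.005], [0.073, 0.997, -0.001], [-0.005, -0.0, -1.0]]
ft_force: [-3.2, -1.5, 15.8]
grip_width: 0.0108
gripper_force: 62.0
```

move_arm(
  jaw=[0,0,0,0],
  dp=[
    [0,0,0.03],
    [0,0,0.02],
    [0,0,0],
    [0,0,0],
  ],
  turn=[
    [0,0,0],
    [0,0,0],
    [0,0,0],
    [0,0,0],
  ],
)

```text
time_s: 15.57
position: [0.5921, 0.0164, 0.1492]
tool_rot: [[-0.997, 0.073, 0.005], [0.073, 0.997, -0.001], [-0.005, -0.0, -1.0]]
ft_force: [-0.6, 0.5, 11.1]
grip_width: 0.0107
gripper_force: 61.4
```

Force dropped and the cover fell 1.2 mm, so the clips snapped. One tiny probe will confirm that it stops hard.

move_arm(
  jaw=[0,0,0],
  dp=[
    [0,0,0.03],
    [0,0,0],
    [0,0,0],
  ],
  turn=[
    [0,0,0],
    [0,0,0],
    [0,0,0],
  ],
)

```text
time_s: 15.82
position: [0.5922, 0.0164, 0.1492]
tool_rot: [[-0.997, 0.073, 0.005], [0.073, 0.997, -0.001], [-0.005, -0.0, -1.0]]
ft_force: [-1.7, -0.4, 13.9]
grip_width: 0.0108
gripper_force: 61.7
```

```bash
python3 - <<'E'
from h import *
s=observe();T=cam2world("wrist",s);im,d=cams.get_image("wrist");P=cloud("wrist",d,T);R=np.array(s["tool_rot"]);L=(P-s["position"])@R
print(s["position"].round(5),s["ft_force"].round(1),s["wrist_torque"].round(2))
m=(d>0)&(abs(L[...,2]+.0233)<.004)&(abs(L[...,1])<.029)&(abs(L[...,1])>.012)&(L[...,0]<.044)&(L[...,0]>.014)
q=P[m]; A=np.c_[q[:,:2]-s["position"][:2],np.ones(len(q))]; print("block plane",np.linalg.lstsq(A,q[:,2],rcond=None)[0].round(4),len(q))
m=(d>0)&(abs(L[...,1])<.008)&(L[...,0]>.045)&(L[...,0]<.062)
import collections
for r in range(100,200,4):
    k=m[r]; 
    if k.any(): print(r,L[r][k].mean(0).round(4))
cv2.imwrite("pics/w6.png",cv2.resize(np.hstack([np.clip(im[90:210,180:320,::-1]*1.5,0,255).astype(np.uint8)]),(700,600),interpolation=cv2.INTER_CUBIC))
E
```

```text
[0.59216 0.01639 0.1492 ] [-1.7 -0.4 13.9] [-0.2   0.49 -0.09]
block plane [ 0.0211 -0.0006  0.1729] 4274
112 [0.062  0.0001 0.0176]
116 [0.0597 0.0001 0.018 ]
120 [0.0574 0.0001 0.0165]
124 [ 0.0551 -0.0002  0.0165]
128 [ 0.0528 -0.0002  0.0163]
132 [ 0.0506 -0.0002  0.0154]
136 [ 0.0507  0.     -0.0099]
140 [ 0.0499 -0.     -0.0214]
144 [ 0.048  -0.     -0.0216]
```

```bash
cat > plane.py <<'E'
from h import *
def fit(d,T,p,R):
    P=cloud("wrist",d,T); L=(P-p)@R
    m=(d>0)&(abs(L[...,2]+.0233)<.005)&(abs(L[...,1])<.029)&(abs(L[...,1])>.012)&(L[...,0]<.044)&(L[...,0]>.014)
    q=L[m]; return np.linalg.lstsq(np.c_[q[:,:2],np.ones(len(q))],q[:,2],rcond=None)[0].round(4), np.median(q[:,2]).round(4)
if __name__=="__main__":
    z=np.load("w5.npz"); print("w5 tool",fit(z["d"],z["T"],z["p"],z["R"]))
    s=observe(); T=cam2world("wrist",s); im,d=cams.get_image("wrist"); R=np.array(s["tool_rot"]); print("now tool",fit(d,T,s["position"],R),R[:,2].round(4))
E
python3 plane.py
```

```text
w5 tool (array([ 0.0234, -0.0035, -0.0237]), np.float64(-0.0231))
now tool (array([ 0.0183, -0.0013, -0.0238]), np.float64(-0.0233)) [ 5.e-03 -6.e-04 -1.e+00]
```

View pics/w6.png

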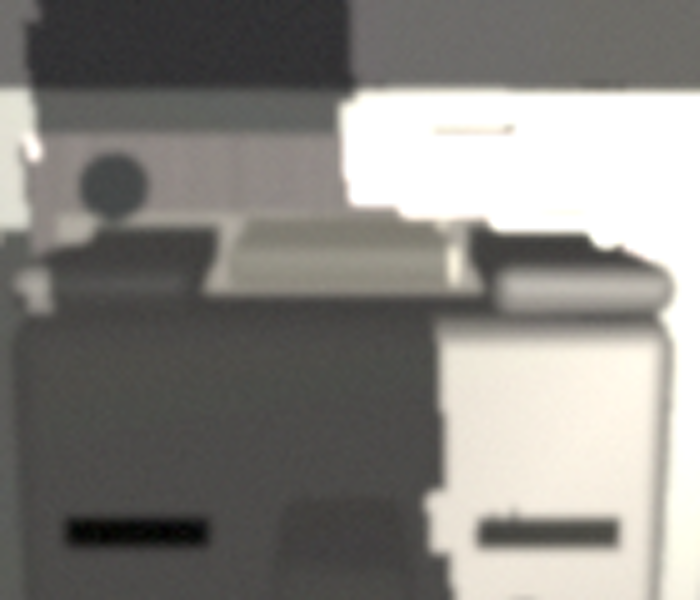

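```bash
python3 - <<'E'
from h import *
d=np.load("w1.npy");T=np.load("w1T.npy");P=cloud("wrist",d,T);c=np.array([.5013,-.3845]);y=np.array([.623,.782]);x=np.array([-.782,.623])
a=(P[...,:2]-c)@x; b=(P[...,:2]-c)@y
for m in ((abs(P[...,2]-.038)<.005)&(abs(a)<.044)&(abs(b)<.029)&(abs(b)>.01),(abs(P[...,2])<.006)&(d>0)&(np.hypot(a,b)<.15)):
    print(np.linalg.lstsq(np.c_[a[m],b[m],np.ones(m.sum())],P[m][:,2],rcond=None)[0].round(4))
s=observe(); print(s["time_s"])
im,d=cams.get_image("side"); np.save("s2.npy",d); P=cloud("side",d)
m=(d>0)&(P[...,2]>.12)&(np.hypot(P[...,0]-.59,P[...,1]-.016)<.075)
v,u=np.where(m); print(u.min(),u.max(),v.min(),v.max())
uu=proj("side",[[.59,.016,.16],[.54,.02,.15],[.64,.012,.15]]); print(uu)
u0,v0=uu[0].astype(int); cv2.imwrite("pics/s2.png",cv2.resize(np.clip(im[v0-40:v0+35,u0-45:u0+55,::-1]*1.8,0,255).astype(np.uint8),(800,600),interpolation=cv2.INTER_CUBIC))
E
```

```text
[-0.0007 -0.0001  0.0384]
[ 0.0009 -0.0003  0.0001]
15.9167
219 275 0 151
[[245.5694086  126.68582339]
 [229.34529304 133.48405045]
 [261.07905133 126.74684229]]
```

The block plane is tilted about 0.02 rad: the near end is down and the far (+x) end is about 2 mm high, so the far clip is not yet through. The camera shows no such bias on the bench. I'll level by turning about tool y.

move_arm(
  jaw=[0,0,0,0,0],
  dp=[
    [0,0,-0.02],
    [0,0,0],
    [0,0,0],
    [0,0,0],
    [0,0,0],
  ],
  turn=[
    [0,0,0],
    [0,0.006,0],
    [0,0.006,0],
    [0,0,0],
    [0,0,0],
  ],
)

```text
time_s: 16.38
position: [0.5919, 0.0164, 0.1492]
tool_rot: [[-0.997, 0.073, -0.008], [0.073, 0.997, 0.0], [0.008, -0.0, -1.0]]
ft_force: [-3.6, -0.9, 12.1]
grip_width: 0.0109
gripper_force: 61.5
```

```bash
cat >> plane.py <<'E'
    P=cloud("wrist",d,T); L=(P-s["position"])@R
    m=(d>0)&(abs(L[...,2]+.0233)<.006)&(abs(L[...,1])<.029)&(abs(L[...,1])>.012)&(L[...,0]<.044)&(L[...,0]>.014)
    q=P[m]; c=np.linalg.lstsq(np.c_[q[:,:2]-[.5905,.016],np.ones(len(q))],q[:,2],rcond=None)[0]; print("world",c.round(4),s["position"].round(4),s["ft_force"].round(1),s["wrist_torque"].round(2))
E
python3 plane.py
```

```text
w5 tool (array([ 0.0234, -0.0035, -0.0237]), np.float64(-0.0231))
now tool (array([ 0.0292, -0.0006, -0.0238]), np.float64(-0.023)) [-7.7e-03  3.0e-04 -1.0e+00]
world [ 0.0217 -0.0012  0.173 ] [0.5919 0.0164 0.1492] [-3.6 -0.9 12.1] [-0.22  0.3  -0.11]
```

The cover pivots in the grip rather than following the tool. I'll release, slide the grip about 17 mm toward the far end of the fin, and press there.

move_arm(
  jaw=[0,0,2.6,2.6,2.6,2.6,2.6,2.6,2.6,2.6],
  dp=[
    [0,0,-0.1],
    [0,0,0],
    [0,0,0],
    [0,0,0],
    [0,0,-0.15],
    [0,0,-0.1],
    [-0.9,0,0],
    [-0.8,0,0],
    [0,0,0],
    [0,0,0],
  ],
  turn=[
    [0,-0.008,0],
    [0,0,0],
    [0,0,0],
    [0,0,0],
    [0,0,0],
    [0,0,0],
    [0,0,0],
    [0,0,0],
    [0,0,0],
    [0,0,0],
  ],
)

```text
time_s: 17.27
position: [0.6079, 0.0153, 0.1505]
tool_rot: [[-0.997, 0.073, -0.005], [0.073, 0.997, 0.0], [0.005, 0.0, -1.0]]
ft_force: [-0.2, 0.2, 0.1]
grip_width: 0.026
gripper_force: 0.0
```

```bash
python3 - <<'E'
from h import *
s=observe(); T=cam2world("wrist",s); im,d=cams.get_image("wrist"); R=np.array(s["tool_rot"]); P=cloud("wrist",d,T); L=(P-s["position"])@R
print(s["position"].round(4),s["ft_force"].round(1),R[:,2].round(4),s["grip_width"])
C=np.array([.5913,.0164]); x=np.array([-.9973,.0735]); y=np.array([.0735,.9973]); a=(P[...,:2]-C)@x; b=(P[...,:2]-C)@y
m=(d>0)&(abs(P[...,2]-.173)<.005)&(abs(a)<.046)&(abs(b)<.029)&(abs(b)>.009); q=np.c_[a[m],b[m],P[m][:,2]]
print(m.sum(),q[:,0].min(),q[:,0].max(),np.linalg.lstsq(np.c_[q[:,:2],np.ones(len(q))],q[:,2],rcond=None)[0].round(4))
for lo in np.arange(-.046,.046,.01):
    k=(q[:,0]>lo)&(q[:,0]<lo+.01); 
    if k.sum()>20: print(round(lo,3),k.sum(),np.median(q[k,2]).round(4))
E
```

```text
[0.6079 0.0153 0.1505] [-0.2  0.2  0.1] [-4.6e-03  4.0e-04 -1.0e+00] 0.026021400801241518
10624 -0.045889477798811265 0.04599633734740154 [-0.0082  0.0006  0.1726]
-0.046 342 0.1725
-0.036 307 0.1726
-0.026 302 0.1726
-0.016 986 0.1726
-0.006 1533 0.1727
0.004 1609 0.1727
0.014 1663 0.1727
0.024 1769 0.1726
0.034 1843 0.1724
0.044 270 0.1706
```

Unloaded and released, the block top is flat at 0.1725–0.1727 along its whole length. The earlier "tilt" was the rounded end lip skewing my fit. Home height is 0.172 plus the 0.4 mm camera bias, so the cover is home. I'll retreat straight up and verify.

move_arm(
  jaw=[2.6,2.6,2.6,2.6,2.6,2.6,2.6,2.6,2.6],
  dp=[
    [0,0,-0.5],
    [0,0,-1],
    [0,0,-1.5],
    [0,0,-2],
    [0,0,-2.5],
    [0,0,-2.5],
    [0,0,-1.5],
    [0,0,0],
    [0,0,0],
  ],
  turn=[
    [0,0,0],
    [0,0,0],
    [0,0,0],
    [0,0,0],
    [0,0,0],
    [0,0,0],
    [0,0,0],
    [0,0,0],
    [0,0,0],
  ],
)

```text
time_s: 18.07
position: [0.6082, 0.0153, 0.2668]
tool_rot: [[-0.997, 0.073, -0.002], [0.073, 0.997, 0.0], [0.002, -0.0, -1.0]]
ft_force: [-0.4, 0.9, -0.2]
grip_width: 0.0264
gripper_force: 0.0
```

```bash
cat > fin.py <<'E'
from h import *
s=observe(); T=cam2world("wrist",s); im,d=cams.get_image("wrist"); P=cloud("wrist",d,T)
print(s["time_s"],s["position"].round(4),s["ft_force"].round(1))
C=np.array([.5913,.0164]); x=np.array([-.9973,.0735]); y=np.array([.0735,.9973]); a=(P[...,:2]-C)@x; b=(P[...,:2]-C)@y
ok=(d>0)&(abs(P[...,2]-.172)<.004)&(abs(a)<.056)&(abs(b)<.036)
r=cv2.minAreaRect((P[ok][:,:2]*1000).astype(np.float32)); print("block",np.round(r[0],1),np.round(r[1],1),round(r[2],2))
m=ok&(abs(a)<.034)&(abs(b)<.029)&(abs(b)>.009); print(np.linalg.lstsq(np.c_[a[m],b[m],np.ones(m.sum())],P[m][:,2],rcond=None)[0].round(4))
for lo in np.arange(-.044,.044,.011): k=ok&(a>lo)&(a<lo+.011)&(abs(b)>.009)&(abs(b)<.028); print(round(lo,3),np.median(P[k][:,2]).round(4),end="; ")
for sg in(1,-1): k=(d>0)&(P[...,2]>.14)&(abs(b)<.008)&(sg*a>.044)&(sg*a<.075); t=sg*a[k]; print("\nclip end",sg,k.sum(),[(round(h,3),round(float(t[abs(P[k][:,2]-h)<.002].max()),4)) for h in np.arange(.144,.176,.004) if (abs(P[k][:,2]-h)<.002).any()])
dk=(d>0)&(abs(P[...,2]-.13)<.006)&(abs(a)<.05)&(abs(b)>.042)&(abs(b)<.055); print("deck",np.median(P[dk][:,2]).round(4),dk.sum())
E
python3 fin.py
```

```text
18.0667 [0.6082 0.0153 0.2668] [-0.4  0.9 -0.2]
block [592.6  15.9] [ 64.2 101.2] 85.56
[ 2.700e-03 -1.000e-04  1.726e-01]
-0.044 0.1724; -0.033 0.1725; -0.022 0.1726; -0.011 0.1726; -0.0 0.1726; 0.011 0.1726; 0.022 0.1727; 0.033 0.1725; 
clip end 1 129 [(np.float64(0.144), 0.0449), (np.float64(0.148), 0.0449), (np.float64(0.168), 0.0493), (np.float64(0.172), 0.0493)]

clip end -1 135 [(np.float64(0.164), 0.0493), (np.float64(0.168), 0.0519), (np.float64(0.172), 0.0517)]
deck 0.1303 2580
```

The block top is 42.3 mm above the deck (home is 42.0), level and square, and the gripper is well clear. Handing in.

```bash
python3 -c "
from rig import ticket
print(ticket.close_job())"
```

```text
the job is handed in; nothing more can be done
None
```

The lamp cover is pressed home on the collar, level, square and released, and the job is handed in; I judged the clips snapped from the drop in push and the measured seat height (within about 0.3 mm of home), not by seeing the hooks, and the hand-in returned no verdict.

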